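# Weight down the tile stack in the drawer

### The arm

A 6-joint arm with a two-finger parallel gripper is mounted at the origin on the work surface. World frame = base frame: x ahead of the robot, y to its left, z up, the work surface at z = 0. Lengths are in m, angles in degrees, forces in N, time in s.
With the tool pointing down it reaches from about 0.25 to 0.775 m from the base axis. Payload 4 kg.
Tool frame: the origin (TCP) lies midway between the tips of the shut fingers; the grasp point (between the pads) lies 19 mm behind it; z points along the fingers, y is the line along which they close (so a half turn about z gives the same grasp; the last joint's range is limited). The gripper opens to 94 mm and grips with 3 to 60 N. Pads are 16 mm wide; open, the fingers measure 119 mm over their backs; the gripper's body (75 mm by 177 mm) begins 78 mm behind the grasp point.
Start: joints at [68.176, 4.996, 78.535, -0, 96.463, -5.907], TCP at [0.151, 0.529, 0.206] pointing down, gripper open.
Joint ranges: [-177.83, 177.83], [-43.37, 116.18], [15.69, 146.23], [-61.86, 241.86], [9.47, 152.12], [-147.06, 147.06]. Speed limits (degrees/s): [159.86, 159.86, 180, 180, 180, 180].

### API

Orientations are given as [roll, pitch, yaw] about the fixed x, y, z axes, in that order (R = Rz(yaw) Ry(pitch) Rx(roll)).
In Python, from workcell import read_state, read_camera, sign_off gives the robot as it stands.
- The arm moves only by the tool apply_moves, never from a script. Its argument "deltas" is one flat list of numbers, 5 for each row, row after row: the opening, from 0 (shut) to 1 (fully open), then the shift along the tool's x, y, z in m, then the turn about the tool's z in rad. In form: [hand, dx, dy, dz, roll, hand, dx, dy, dz, roll, ...]. A call has 1 to 20 rows; each row is the pose to reach, as a shift and turn from the pose commanded when the call began, along the tool's axes at that moment; what a row does not reach only later rows make up. A row lasts 1/12 s, in which the tool goes at most 41.7 mm and 7.16 degrees, less where a joint would pass 70% of its speed; a pose out of reach is approached as far as the arm can. A call with a gripper value outside its range is refused whole. The fingers move at their own pace and stop on an object; "squeeze" is the grip in N (left out, the last holds). Time passes only in rows, so rows that repeat a pose let the fingers close. It gives the time, the measured TCP pose, the force, the opening and the grip force at its end, in the units of the state.
- read_state(): the state, without advancing time (a new reading comes with each control period).
- read_camera(name): name is "scene" or "top" or "wrist"; returns a dict with "pixels" (480x640x3 uint8, red, green, blue), "depth" (480x640 float32, m along the optical axis (not along the pixel's ray), 0 where there is no reading), "fx", "fy", "cx", "cy" (pixels), "eye" and "attitude" of the camera in the world; the wrist camera has in their place "mount" (4x4, takes a point from camera to tool coordinates, whose origin is the TCP and whose axes are the flange's). Camera axes: x right, y up, looking along -z (the intrinsics and any distortion apply to the point x, -y, -z); pixel columns grow to the right and rows downward; lengths in m; the calibration is good to about 2 mm. A picture is of the moment at which its call begins: read the wrist's pose just before it.
- sign_off(): hands the job in; it is judged then, once.
The state is a dict: "time_s": time; "joints": joint angles; "joint_velocities": joint speeds; "effort": joint torques, N m; "position": TCP position; "orientation": TCP orientation; "force": force on the tool from outside, world axes, zero at the start; "ft_torque": the same for the moment, N m; "opening": finger opening in m; "gripper_force": force on a finger pad.
Only numpy, scipy, OpenCV 4.12 (cv2) and the standard library are available. Lean on these libraries where they do the work, as an engineer would, in place of code of your own. Each camera call takes 0.05 s, during which the arm holds its last target. There are 200 camera calls.

### The job

The lidded metal tin stands in the way of the wooden cabinet's drawer: stand it, upright, on a free spot of the table. Pull the drawer right out to its stop and leave it there, then take the pressing board that has the same size as the stack of card tiles in the drawer off its sloped rest and lay it gently (not dropped) on top of that stack, squarely, with its edges flush all round. Don't let the drawer push the tin or knock the tin over, and leave the smaller board, the jar and the mug where they are.

Things in the scene. Friction and masses are not known exactly. Their poses are not given: they have to be found in the camera images.
- cabinet: Fixed wooden cabinet, 270 deep (x), 320 wide (y), 205 high; origin at the centre of its underside; its -x axis points out of its front (face at x = -135), the way the drawer slides. Its 12 thick top overhangs the front by 15, and a fixed cardboard box, 270 wide, rises from that lip to 295, so the drawer's handle cannot be reached straight down: tilt the tool.
- drawer (a joint): How far the drawer is out (m): starts 0 to 0.012, stop at 0.200; 3 to 5 N of drag, stays where left. Inside 280 wide, 228 long; walls 6 thick, tops 144 above the table; floor 90 above the table. At the stop its inside runs from x = -314 in the cabinet's frame to under the cabinet's lip at x = -150. A loose tape roll lies in it beside the stack.
- handle (a point): The drawer front is a panel 314 wide, 84 to 164 above the table. This is the middle of the drawer's handle: an upright round steel bar, 14 in diameter and 70 tall, 42 in front of the drawer front on two round posts near its ends, 123 above the table; axes as the cabinet's (x into the cabinet, z up). Moves with the drawer.
- tile_stack: Banded stack of grey card tiles lying loose in the drawer (all one rigid piece): 100 (x) x 140 (y) x 30 high, origin at the centre of its underside. Hidden while the drawer is shut.
- stack_top (a point): Centre of the stack's upper face, axes as tile_stack.
- press_board: The pressing board to use: brown wooden plate 100 (x) x 140 (y) x 12 thick, with a bridge handle on top: a bar 22 wide (x), 84 long (y), from 30 to 54 above the plate's underside, on two 20 x 18 feet. Origin at the centre of the underside, z up out of the handle side. About 0.4 kg. At the start it lies on a sloped rest tilted 32 degrees, its +x edge uphill, its -x edge on the rest's ledge.
- small_board: Another pressing board, same handle but only 100 x 100, on the other rest: leave it. Axes as press_board.
- rest_a: Fixed plywood rest, 150 wide (y), 115 deep, upper edge 90 high: a slope of 32 degrees falling towards its own -x, with a ledge (10 thick, 8 high) along the lower edge. Origin at the centre of its underside. The press board lies on it, board centre 7 towards -x of the rest's origin.
- rest_b: The same rest, carrying the small board.
- tin: Lidded round tin of bare metal, 60 in diameter, 120 high, origin at the centre of its underside, standing in front of the drawer.
- jar: Round glass jar with a white cap, 60 in diameter, 105 high, origin at the centre of its underside. Leave it.
- mug: White mug, 80 in diameter, 90 high, handle at +y, origin at the centre of its underside. Leave it.
There are look-alikes about, which are no part of the job. Leave any green or turquoise look-alike of the press_board alone.

How it is judged (in metres and radians):
On the way, in this order (a step that is already met when the one before it is completed fails the run):
1. the tin stands upright on the table, let go, out of the drawer's way (distance of tin from where it was at the start of the episode above 0.05 m and height (world z) of tin below 0.006 m and angle between tin's own z axis and vertical below 0.06 rad and contact force between tin and cabinet below 0.2 N and contact force between tin and the fingers below 0.1 N and linear speed of tin below 0.03 m/s), for 0.1 s.
2. the drawer is out at its stop (value of joint drawer above 0.19 m), for 0.2 s.
At the end, for the whole second after the job is handed in: The drawer is out at its stop (within 10 mm), the press board lies flat on the tile stack with its centre within 8 mm and its edges within 4.5 degrees of the stack's, either way round, and at rest; the tin stands upright on the table, clear of the cabinet and drawer (value of joint drawer above 0.19 m and horizontal distance between press_board and stack_top below 0.008 m and z of press_board in the frame of stack_top between -0.004 and 0.004 m and angle between the x axis of press_board and the x axis of tile_stack, either way round below 0.08 rad and angle between press_board's own z axis and vertical below 0.05 rad and linear speed of press_board below 0.02 m/s and height (world z) of tin below 0.006 m and angle between tin's own z axis and vertical below 0.06 rad and contact force between tin and cabinet below 0.2 N); the robot touches nothing.
It fails at once if the cabinet or its drawer pushes the tin (contact force between tin and cabinet above 1 N).
It fails at once if the tin is knocked over (angle between tin's own z axis and vertical above 0.6 rad).
It fails at once if the press board is dropped (contact force between press_board and the fingers below 0.05 N and linear speed of press_board above 0.5 m/s).
It fails at once if the small board, the jar or the mug is shifted by more than 30 mm (distance of any of small_board, jar, mug from where it was at the start of the episode above 0.03 m).
It also fails if it takes over 66 s, if anything falls off the work surface, if the arm or the gripper's body presses on something with over 40 N, if the wrist force passes 120 N, or if a joint passes its speed limit or range.

## Working session

There is one attempt and no reset: what is moved stays moved. The work goes in short steps, Python scripts to look and compute and a tool call to move; the robot and the scene stay as the last step left them, time stands still between calls to the robot, and variables do not carry over. Pictures are saved under pics/ and viewed, at most 10 in all, crops included, and the job is handed in when it is done.

Besides the shell and the picture viewer there is one more tool, called after "Request:" as a command line: name --argument value ..., lists and objects as JSON in quotes. apply_moves: Moves the arm, as the interface text tells. Its arguments: {"type":"object","properties":{"deltas":{"type":"array","items":{"type":"number"}},"squeeze":{"type":"number"}},"required":["deltas"]}

```bash
mkdir -p pics
cat > h.py <<'E'
import numpy as np, cv2
from workcell import read_state, read_camera, sign_off
from scipy.spatial.transform import Rotation as R
def pose(s):
    p=np.array(s["position"]); r=R.from_euler("xyz",s["orientation"],degrees=True).as_matrix(); return p,r
def att(c):
    return np.array(c["attitude"],float)
def grab(n):
    s=read_state(); c=read_camera(n); c["s"]=s
    if n=="wrist":
        p,r=pose(s); T=np.eye(4); T[:3,:3]=r; T[:3,3]=p; c["T"]=T@np.array(c["mount"])
    else:
        a=att(c); T=np.eye(4); T[:3,:3]=a if a.shape==(3,3) else R.from_euler("xyz",a,degrees=True).as_matrix(); T[:3,3]=c["eye"]; c["T"]=T
    return c
def cloud(c):
    v,u=np.mgrid[:480,:640]; d=c["depth"]
    P=np.stack([(u-c["cx"])/c["fx"]*d,-(v-c["cy"])/c["fy"]*d,-d],-1)
    W=P@c["T"][:3,:3].T+c["T"][:3,3]; W[d==0]=np.nan; return W
def save(c,n): cv2.imwrite("pics/"+n,c["pixels"][...,::-1])
E
python3 - <<'E'
from h import *
for n in ["scene","top"]:
    c=grab(n); save(c,n+"0.png"); print({k:c[k] for k in c if k not in("pixels","depth","s")})
    np.savez(n+"0.npz",W=cloud(c),px=c["pixels"],T=c["T"])
    W=cloud(c); print(W[::80,::80].round(2).tolist())
print(read_state())
E
```

```text
{'fx': 484.22154482557244, 'fy': 484.22154482557244, 'cx': 318.22790905141113, 'cy': 237.3369535568418, 'eye': array([0.6396187 , 0.36299135, 1.25628219]), 'attitude': array([1.81093761e+01, 8.15218968e-02, 1.57437439e+02]), 'T': array([[-0.92346019, -0.36509417,  0.1180149 ,  0.6396187 ],
       [ 0.3836916 , -0.87754768,  0.28756013,  0.36299135],
       [-0.00142283,  0.31083166,  0.95046392,  1.25628219],
       [ 0.        ,  0.        ,  0.        ,  1.        ]])}
[[[1.34, -1.84, -0.55], [0.96, -1.48, -0.37], [0.65, -1.59, -0.59], [0.42, -0.79, 0.07], [0.17, -0.77, -0.0], [-0.07, -0.66, 0.0], [-0.78, -1.02, -0.62], [-0.78, -0.62, -0.24]], [[1.52, -1.59, -0.75], [0.96, -0.77, -0.0], [0.74, -0.67, 0.0], [0.51, -0.58, -0.0], [0.28, -0.49, -0.01], [0.06, -0.39, -0.0], [-0.17, -0.3, -0.0], [-0.6, -0.31, -0.26]], [[1.6, -1.15, -0.75], [1.26, -1.01, -0.75], [0.82, -0.41, -0.0], [0.6, -0.32, -0.0], [0.39, -0.23, 0.0], [0.18, -0.14, -0.0], [0.07, 0.01, 0.2], [-0.1, 0.09, 0.22]], [[1.64, -0.73, -0.68], [1.35, -0.63, -0.75], [0.89, -0.18, -0.0], [0.68, -0.09, -0.01], [0.48, -0.01, 0.01],
[... 1936 characters left out ...]
8, -0.0]]]
{'time_s': 0.1, 'joints': array([ 6.81749158e+01,  5.03393848e+00,  7.86143555e+01, -6.55692594e-04,
        9.64620694e+01, -5.90755505e+00]), 'joint_velocities': array([ 0.04897153, -0.00181478, -0.18993652, -0.015437  , -0.02241583,
       -0.00433309]), 'effort': array([ 2.98174833e-03, -3.41253805e+01, -3.03300905e+01,  7.22038304e-02,
        3.05021473e-02, -1.14768800e-04]), 'position': array([0.15067059, 0.52845777, 0.20444546]), 'orientation': array([-1.79890156e+02, -1.07107920e-02,  1.64082387e+02]), 'force': array([-0.40820584,  0.34169608, -0.42258554]), 'ft_torque': array([-0.02490534, -0.02254828, -0.07958234]), 'gripper_force': 0.0, 'opening': 0.09391723299414706}
```

View pics/top0.png

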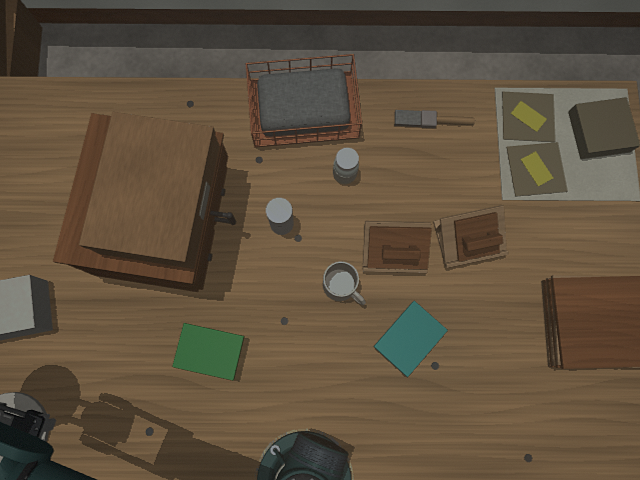

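View pics/scene0.png

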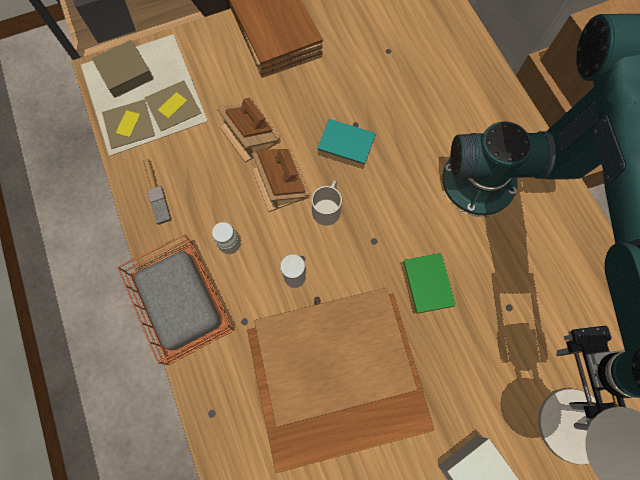

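The top view shows these candidates:
- **Tin:** the cylinder at (279,211) in front of the handle at (224,217), or the cylinder at (347,164), which looks like the jar.
- **Board:** brown boards on rests at (401,247) and (478,236). The green plate (210,351) and teal plate (411,338) are look-alikes.
- **Other:** mug at (342,281).

I'll check the choice in a close crop and measure.

Run:
```python
from h import *
d=np.load("top0.npz"); px=d["px"]; cv2.imwrite("pics/crop.png",cv2.resize(px[130:310,190:520,::-1],None,fx=2.4,fy=2.4,interpolation=cv2.INTER_CUBIC))
for n in ["top0","scene0"]:
    d=np.load(n+".npz"); W=d["W"];T=d["T"]; H=W[...,2]
    print(n)
    for nm,lo,hi in [("cyl",.095,.13),("mug",.08,.096)]:
        m=((H>lo)&(H<hi)&(W[...,0]>.3)&(W[...,0]<.9)&(abs(W[...,1]+.05)<.6)).astype(np.uint8)
        k,L,S,C=cv2.connectedComponentsWithStats(m)
        for i in range(1,k):
            if S[i,4]>60:
                Q=W[L==i]; top=Q[Q[:,2]>np.percentile(Q[:,2],95)-.012]
                r=cv2.minAreaRect((top[:,:2]*1000).astype(np.float32))
                print(nm,C[i].round(),S[i,4],"h",np.median(top[:,2]).round(4),np.array(r[0]).round(1),np.array(r[1]).round(1),round(r[2],1), d["px"][L==i].mean(0).round())
    # cabinet top & box
    for lo,hi in [(.198,.212),(.285,.305)]:
        m=((H>lo)&(H<hi)&(W[...,0]<.9)&(W[...,1]>.1)&(W[...,1]<.7)).astype(np.uint8)
        k,L,S,C=cv2.connectedComponentsWithStats(m)
        for i in range(1,k):
            if S[i,4]>300:
                Q=W[L==i]; r=cv2.minAreaRect((Q[:,:2]*1000).astype(np.float32))
                print("cab",lo,S[i,4],np.median(Q[:,2]).round(4),np.array(r[0]).round(1),np.array(r[1]).round(1),round(r[2],2),cv2.boxPoints(r).round().tolist())
```

```text
top0
cyl [347. 159.] 410 h 0.1044 [713.4 -91.8] [51.9 51.7] 6.3 [131. 135. 135.]
cyl [221. 181.] 201 h 0.1237 [651.3 196.1] [  2.2 142.5] 81.2 [48. 36. 27.]
cyl [279. 211.] 602 h 0.1199 [583.4  61.7] [58.9 58.5] 85.2 [127. 130. 130.]
cyl [211. 243.] 343 h 0.1235 [499.1 217.1] [ 48.2 167. ] 63.4 [44. 35. 27.]
cyl [484. 242.] 387 h 0.1023 [ 520.1 -396.2] [25.8 85.1] 12.8 [81. 58. 41.]
cyl [401. 253.] 388 h 0.1025 [ 492.2 -211.6] [25.4 83.2] 0.4 [81. 59. 42.]
cyl [133. 277.] 198 h 0.1223 [433.7 379.2] [250.1   1.9] 81.6 [43. 32. 23.]
mug [261. 120.] 148 h 0.0911 [816.1 116.5] [152.1  76. ] 44.8 [101.  69.  51.]
mug [337. 119.] 188 h 0.0911 [811.7 -67.5] [ 83.1 185. ] 36.3 [97. 68. 51.]
mug [474. 218.] 841 h 0.0857 [ 573.9 -380.2] [ 43.4 151.3] 12.5 [92. 71. 53.]
mug [399. 229.] 1039 h 0.0864 [ 547.6 -207.7] [150.1  45.9] 88.7 [92. 70. 51.]
mug [341. 279.] 220 h 0.0894 [435.6 -77.1] [78.7 78.2] 70.8 [119. 119. 111.]
cab 0.198 5479 0.2053 [590.3 346. ] [292.7 330.7] 81.34 [[405.0, 226.0], [732.0, 176.0], [776.0, 466.0], [449.0, 516.0]]
cab 0.285 14749 0.2981 [584.2 303.9] [206.8 275.3] 81
[... 395 characters left out ...]
2. 116.] 110 h 0.0911 [ 532.1 -391.2] [26.8 85.6] 24.6 [96. 62. 36.]
mug [236. 125.] 506 h 0.0851 [ 574. -381.] [ 43.1 152.6] 12.6 [132.  95.  62.]
mug [267. 174.] 671 h 0.0854 [ 548.6 -207.5] [149.3  42.7] 88.8 [132.  93.  59.]
mug [284. 169.] 92 h 0.0918 [ 505.1 -208.1] [25.7 85.5] 13.3 [94. 62. 37.]
mug [327. 200.] 192 h 0.0873 [435.2 -77.2] [79.3 78. ] 75.0 [156. 149. 134.]
mug [199. 289.] 316 h 0.0902 [850.1   6.8] [121.2 266.1] 4.8 [165. 101.  64.]
cab 0.198 8498 0.2038 [590.  345.8] [290.2 330.6] 81.32 [[405.0, 227.0], [732.0, 177.0], [775.0, 464.0], [449.0, 514.0]]
cab 0.285 15263 0.2967 [583.8 302.9] [204.4 274.3] 81.3 [[433.0, 223.0], [704.0, 181.0], [735.0, 383.0], [464.0, 425.0]]
```

View pics/crop.png

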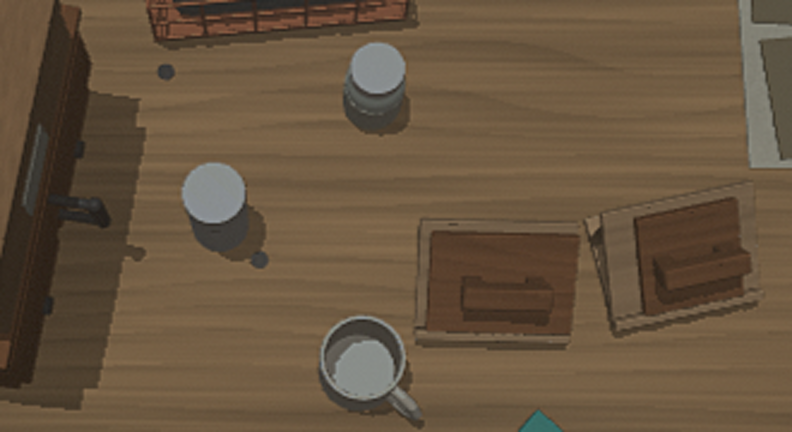

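The tin is the 120 mm tall cylinder at about (0.584, 0.062). The other one is 104 mm tall with a glass body, so it's the jar. The 140-wide board, which nearly fills its rest at (0.49,-0.21), is the press board. Next I'll measure the handle, how far the drawer is open, and the board's yaw.

Run:
```python
from h import *
yaw=np.radians(81.33); lip=np.array([568.7,201.3])/1000
ex=np.array([np.cos(yaw),np.sin(yaw)]); ey=np.array([-ex[1],ex[0]]); O=lip+.150*ex
print("cab origin",O)
for n in ["top0","scene0"]:
    d=np.load(n+".npz"); W=d["W"]; 
    q=np.stack([(W[...,:2]-O)@ex,(W[...,:2]-O)@ey,W[...,2]],-1)*1000
    m=(q[...,0]<-152)&(q[...,0]>-215)&(abs(q[...,1])<30)&(q[...,2]>75)&(q[...,2]<175)
    v,u=np.nonzero(m); Q=q[m]
    print(n,len(Q))
    t=Q[Q[:,2]>140]; print("top part",len(t),t.min(0).round(1),t.max(0).round(1),np.median(t,0).round(1)); 
    if len(u): print(u.min(),u.max(),v.min(),v.max())
    o=np.argsort(Q[:,2])[::-1]; print(np.c_[Q[o][:40],u[o][:40],v[o][:40]].round(0).tolist())
    for P in (.492,-.211),:
        m=(abs(W[...,0]-.51)<.09)&(abs(W[...,1]+.21)<.1)&(W[...,2]>.03)
        px=d["px"].astype(int); 
        mm=m&(px[...,0]-px[...,2]>30)&(px.sum(-1)< (210 if n=="top0" else 300))
        A=W[m]; print("all",A.min(0).round(3),A.max(0).round(3))
        bar=W[m&(W[...,2]>.083)&(W[...,0]<.515)]; r=cv2.minAreaRect((bar[:,:2]*1000).astype(np.float32)); print("bar",r,bar[:,2].max())
```

```text
cab origin [0.59131148 0.34958594]
top0 179
top part 100 [-192.3   -6.5  140.5] [-152.2    8.3  160.4] [-175.5    1.8  153.7]
214 235 211 224
[[-186.0, 2.0, 160.0, 229.0, 215.0], [-188.0, 4.0, 160.0, 230.0, 216.0], [-190.0, -1.0, 159.0, 231.0, 214.0], [-188.0, 2.0, 159.0, 230.0, 215.0], [-188.0, -1.0, 159.0, 230.0, 214.0], [-179.0, 3.0, 159.0, 226.0, 215.0], [-183.0, -2.0, 159.0, 228.0, 213.0], [-175.0, 1.0, 159.0, 224.0, 214.0], [-182.0, 5.0, 158.0, 227.0, 216.0], [-172.0, 1.0, 158.0, 223.0, 214.0], [-187.0, 8.0, 157.0, 229.0, 218.0], [-168.0, -0.0, 157.0, 221.0, 213.0], [-180.0, -2.0, 157.0, 227.0, 213.0], [-188.0, 5.0, 157.0, 230.0, 217.0], [-186.0, 3.0, 157.0, 229.0, 216.0], [-189.0, -4.0, 156.0, 231.0, 213.0], [-183.0, -1.0, 156.0, 228.0, 214.0], [-192.0, 0.0, 156.0, 232.0, 215.0], [-158.0, -1.0, 156.0, 217.0, 212.0], [-154.0, -3.0, 156.0, 215.0, 211.0], [-165.0, -2.0, 156.0, 220.0, 212.0], [-166.0, 4.0, 156.0, 220.0, 215.0], [-187.0, -4.0, 156.0, 230.0, 213.0], [-186.0, 6.0, 156.0, 229.0, 217.0], [-168.0, 4.0, 156.0, 221.0, 215.0], [-163.0, -2.0, 156.0, 219.0, 212.0], [-160.0, 
[... 1686 characters left out ...]
0, 300.0], [-183.0, -5.0, 152.0, 315.0, 301.0], [-181.0, 2.0, 152.0, 318.0, 301.0], [-175.0, -4.0, 151.0, 316.0, 304.0], [-176.0, 3.0, 151.0, 319.0, 303.0], [-176.0, 5.0, 151.0, 320.0, 303.0], [-178.0, -4.0, 151.0, 316.0, 303.0], [-188.0, -6.0, 149.0, 314.0, 299.0], [-192.0, -0.0, 149.0, 316.0, 297.0], [-179.0, 4.0, 148.0, 319.0, 302.0], [-181.0, -3.0, 148.0, 316.0, 302.0], [-187.0, -6.0, 145.0, 314.0, 300.0], [-182.0, -5.0, 143.0, 315.0, 302.0], [-182.0, -5.0, 132.0, 315.0, 303.0], [-181.0, -5.0, 120.0, 315.0, 304.0]]
all [ 0.421 -0.31   0.03 ] [ 0.578 -0.11   0.109]
bar ((479.528076171875, -174.92347717285156), (56.93580627441406, 161.0867156982422), 22.847375869750977) 0.10949715430849927
```

```bash
cat >> h.py <<'E'
def plan(*ts):
    s=read_state(); p,r=pose(s); yaw=s["orientation"][2]
    print("t",round(s["time_s"],2),"pos",p.round(4),"rpy",np.round(s["orientation"],2),"F",np.round(s["force"],1),"open",round(s["opening"],4),"gf",round(s["gripper_force"],1))
    for x,y,z,w in ts:
        d=r.T@(np.array([x,y,z])-p); t=(yaw-w+180)%360-180
        print((x,y,z,w),"->",d.round(4).tolist(),round(np.radians(t),4))
E
python3 -c "
from h import *
plan((.28,.08,.26,81.33),(.584,.062,.2,81.33))"
```

```text
t 0.1 pos [0.1507 0.5285 0.2044] rpy [-1.7989e+02 -1.0000e-02  1.6408e+02] F [-0.4  0.3 -0.4] open 0.0939 gf 0.0
(0.28, 0.08, 0.26, 81.33) -> [-0.2474, -0.3959, -0.0548] 1.4443
(0.584, 0.062, 0.2, 81.33) -> [-0.5446, -0.3297, 0.005] 1.4443
```

Request:
apply_moves --deltas '[1,-0.2474,-0.3959,-0.0548,1.4443,1,-0.2474,-0.3959,-0.0548,1.4443,1,-0.2474,-0.3959,-0.0548,1.4443,1,-0.2474,-0.3959,-0.0548,1.4443,1,-0.2474,-0.3959,-0.0548,1.4443,1,-0.2474,-0.3959,-0.0548,1.4443,1,-0.2474,-0.3959,-0.0548,1.4443,1,-0.2474,-0.3959,-0.0548,1.4443,1,-0.2474,-0.3959,-0.0548,1.4443,1,-0.2474,-0.3959,-0.0548,1.4443,1,-0.2474,-0.3959,-0.0548,1.4443,1,-0.2474,-0.3959,-0.0548,1.4443,1,-0.2474,-0.3959,-0.0548,1.4443,1,-0.2474,-0.3959,-0.0548,1.4443,1,-0.2474,-0.3959,-0.0548,1.4443,1,-0.2474,-0.3959,-0.0548,1.4443]'

```text
time_s: 1.43
position: [0.2797, 0.0815, 0.2599]
orientation: [-179.9, -0.0, 81.6]
force: [0.4, -0.3, -0.1]
opening: 0.0937
gripper_force: 0.0
```

```bash
python3 -c "
from h import *
plan((.584,.062,.2,81.33))"
```

```text
t 1.43 pos [0.2797 0.0815 0.2599] rpy [-1.7995e+02 -1.0000e-02  8.1560e+01] F [ 0.4 -0.3 -0.1] open 0.0937 gf 0.0
(0.584, 0.062, 0.2, 81.33) -> [0.0254, 0.3039, 0.0596] 0.004
```

Request:
apply_moves --deltas '[1,0.0254,0.3039,0.0596,0.004,1,0.0254,0.3039,0.0596,0.004,1,0.0254,0.3039,0.0596,0.004,1,0.0254,0.3039,0.0596,0.004,1,0.0254,0.3039,0.0596,0.004,1,0.0254,0.3039,0.0596,0.004,1,0.0254,0.3039,0.0596,0.004,1,0.0254,0.3039,0.0596,0.004,1,0.0254,0.3039,0.0596,0.004,1,0.0254,0.3039,0.0596,0.004,1,0.0254,0.3039,0.1,0.004,1,0.0254,0.3039,0.13,0.004,1,0.0254,0.3039,0.16,0.004,1,0.0254,0.3039,0.185,0.004,1,0.0254,0.3039,0.194,0.004,1,0.0254,0.3039,0.194,0.004,0.7,0.0254,0.3039,0.194,0.004,0.6,0.0254,0.3039,0.194,0.004,0.5,0.0254,0.3039,0.194,0.004,0.5,0.0254,0.3039,0.194,0.004]' --squeeze 20

```text
time_s: 3.1
position: [0.5857, 0.0597, 0.0686]
orientation: [179.8, -0.0, 81.1]
force: [-0.3, -0.3, 0.1]
opening: 0.0706
gripper_force: 0.0
```

```bash
python3 -c "
from h import *
plan((.62,-.08,.22,40),(.66,-.235,.22,40))"
```

```text
t 3.1 pos [0.5857 0.0597 0.0686] rpy [ 1.7978e+02 -4.0000e-02  8.1110e+01] F [-0.3 -0.3  0.1] open 0.0706 gf 0.0
(0.62, -0.08, 0.22, 40) -> [-0.1327, 0.0561, -0.1513] 0.7175
(0.66, -0.235, 0.22, 40) -> [-0.2796, 0.1195, -0.1512] 0.7175
```

Request:
apply_moves --deltas '[0.4,0,0,0,0,0.4,0,0,0,0,0.4,0,0,0,0,0.4,0,0,0,0,0.4,0,0,0,0]' --squeeze 20

```text
time_s: 3.52
position: [0.5854, 0.0596, 0.0674]
orientation: [179.9, -0.0, 81.1]
force: [1.3, -0.2, 4.6]
opening: 0.0601
gripper_force: 20.0
```

```bash
python3 -c "
from h import *
plan((.625,-.08,.22,81.1),(.66,-.235,.22,81.1))"
```

```text
t 3.52 pos [0.5854 0.0596 0.0674] rpy [ 1.7986e+02 -3.0000e-02  8.1090e+01] F [ 1.3 -0.2  4.6] open 0.0601 gf 20.0
(0.625, -0.08, 0.22, 81.1) -> [-0.1317, 0.0611, -0.1525] -0.0002
(0.66, -0.235, 0.22, 81.1) -> [-0.2794, 0.1197, -0.1525] -0.0002
```

Request:
apply_moves --deltas '[0.4,0,0,-0.02,0,0.4,0,0,-0.05,0,0.4,0,0,-0.085,0,0.4,0,0,-0.12,0,0.4,0,0,-0.1525,0,0.4,-0.03,0.013,-0.1525,0,0.4,-0.06,0.026,-0.1525,0,0.4,-0.1,0.043,-0.1525,0,0.4,-0.135,0.058,-0.1525,0,0.4,-0.17,0.073,-0.1525,0,0.4,-0.205,0.088,-0.1525,0,0.4,-0.235,0.101,-0.1525,0,0.4,-0.26,0.112,-0.1525,0,0.4,-0.2794,0.1197,-0.1525,0,0.4,-0.2794,0.1197,-0.1525,0,0.4,-0.2794,0.1197,-0.12,0,0.4,-0.2794,0.1197,-0.085,0,0.4,-0.2794,0.1197,-0.05,0,0.4,-0.2794,0.1197,-0.025,0,0.4,-0.2794,0.1197,-0.012,0]'

```text
time_s: 5.18
position: [0.6557, -0.2325, 0.0708]
orientation: [-179.3, -0.2, 81.1]
force: [-0.7, -0.4, -2.8]
opening: 0.0598
gripper_force: 20.0
```

Request:
apply_moves --deltas '[0.4,0,0,0,0,0.4,0,0,0,0,0.4,0,0,0,0]'

```text
time_s: 5.43
position: [0.6608, -0.2352, 0.0808]
orientation: [179.8, 0.0, 81.1]
force: [0.3, -0.5, -2.5]
opening: 0.0598
gripper_force: 20.0
```

Request:
apply_moves --deltas '[0.4,0,0,0.005,0,0.4,0,0,0.009,0,0.4,0,0,0.012,0,0.4,0,0,0.013,0,0.4,0,0,0.0135,0,0.4,0,0,0.0135,0]'

```text
time_s: 5.93
position: [0.6604, -0.2351, 0.0673]
orientation: [179.8, 0.0, 81.1]
force: [-0.2, 0.8, 4.7]
opening: 0.0597
gripper_force: 20.0
```

Request:
apply_moves --deltas '[0.7,0,0,0,0,0.8,0,0,0,0,1,0,0,0,0,1,0,0,0,0,1,0,0,0,0,1,0,0,-0.03,0,1,0,0,-0.07,0,1,0,0,-0.11,0,1,0,0,-0.15,0,1,0,0,-0.15,0]'

```text
time_s: 6.77
position: [0.6627, -0.2363, 0.2267]
orientation: [179.0, 0.3, 81.1]
force: [0.1, -0.8, 1.6]
opening: 0.094
gripper_force: 0.0
```

Run:
```python
from h import *
c=grab("top"); W=cloud(c); m=(W[...,2]>.1)&(W[...,2]<.13)&(abs(W[...,0]-.66)<.06)&(abs(W[...,1]+.235)<.06)
print(m.sum(),W[m].min(0),W[m].max(0))
# handle approach in world
yaw=np.radians(81.33); ex=np.array([np.cos(yaw),np.sin(yaw)]); O=np.array([.5913,.3496])
for x in (-.260,-.191): print(x,O+x*ex)
a=O-.26*ex
plan((.62,-.08,.22,81.33),(a[0],a[1],.22,81.33))
```

```text
Traceback (most recent call last):
ValueError: zero-size array to reduction operation minimum which has no identity
```

Run:
```python
from h import *
c=grab("wrist"); print(np.round(c["mount"],3))
save(c,"w1.png")
yaw=np.radians(81.33); ex=np.array([np.cos(yaw),np.sin(yaw)]); O=np.array([.5913,.3496])
a=O-.26*ex; b=O-.191*ex
plan((.62,-.08,.22,81.33),(a[0],a[1],.22,81.33),(a[0],a[1],.104,81.33),(b[0],b[1],.104,81.33))
```

```text
[[-0.     0.964  0.266  0.077]
 [ 1.     0.    -0.001 -0.001]
 [-0.001  0.266 -0.964 -0.179]
 [ 0.     0.     0.     1.   ]]
t 6.87 pos [ 0.6607 -0.2355  0.2184] rpy [1.7963e+02 1.0000e-01 8.1100e+01] F [ 0.4  0.  -0.3] open 0.094 gf 0.0
(0.62, -0.08, 0.22, 81.33) -> [0.1473, -0.0642, -0.0023] -0.004
(np.float64(0.5521067614096388), np.float64(0.09257103266596778), 0.22, 81.33) -> [0.3073, -0.158, -0.0031] -0.004
(np.float64(0.5521067614096388), np.float64(0.09257103266596778), 0.104, 81.33) -> [0.3075, -0.1588, 0.1129] -0.004
(np.float64(0.5625080439586193), np.float64(0.1607825663046148), 0.104, 81.33) -> [0.3765, -0.159, 0.1127] -0.004
```

View pics/w1.png

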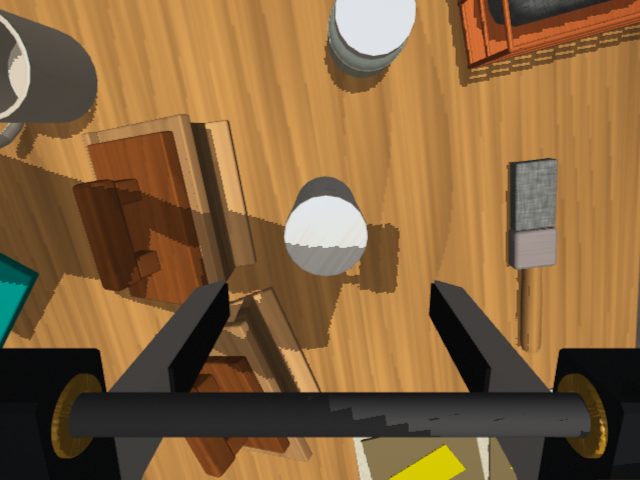

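The tin stands upright at (326,235) in the wrist view. The wrist camera sits on the tool's +x side, so I'll take the handle high on the bar, which lets the camera clear the box top.

Request:
apply_moves --deltas '[1,0.03,-0.015,-0.003,0,1,0.065,-0.033,-0.003,0,1,0.1,-0.051,-0.003,0,1,0.135,-0.069,-0.003,0,1,0.17,-0.087,-0.003,0,1,0.205,-0.105,-0.003,0,1,0.24,-0.123,-0.003,0,1,0.27,-0.139,-0.003,0,1,0.295,-0.152,-0.003,0,1,0.3074,-0.1585,-0.003,-0.004,1,0.3074,-0.1585,-0.003,-0.004,1,0.3074,-0.1585,0.02,-0.004,1,0.3074,-0.1585,0.05,-0.004,1,0.3074,-0.1585,0.07,-0.004,1,0.3074,-0.1585,0.08,-0.004,1,0.3074,-0.1585,0.08,-0.004,1,0.3074,-0.1585,0.08,-0.004]'

```text
time_s: 8.28
position: [0.5506, 0.0922, 0.1343]
orientation: [-179.9, 0.0, 81.2]
force: [0.5, -0.5, 0.1]
opening: 0.0945
gripper_force: 0.0
```

Run:
```python
from h import *
yaw=np.radians(81.33); ex=np.array([np.cos(yaw),np.sin(yaw)]); O=np.array([.5913,.3496])
c=grab("top"); W=cloud(c); m=(W[...,2]>.1)&(W[...,2]<.13)&(abs(W[...,0]-.66)<.06)&(abs(W[...,1]+.235)<.06)
print("tin",m.sum(),W[m].min(0),W[m].max(0))
q=np.stack([(W[...,:2]-O)@ex,W[...,0]*-ex[1]+W[...,1]*ex[0]-(O[0]*-ex[1]+O[1]*ex[0]),W[...,2]],-1)
c=grab("wrist"); save(c,"w2.png")
W=cloud(c); q=np.stack([(W[...,:2]-O)@ex,(W[...,:2]-O)@np.array([-ex[1],ex[0]]),W[...,2]],-1)*1000
m=(q[...,0]<-155)&(q[...,0]>-205)&(abs(q[...,1])<25)&(q[...,2]>100)&(q[...,2]<170)
print(m.sum(), q[m].min(0),q[m].max(0)); t=q[m&(q[...,2]>152)]; print(len(t),t.min(0),t.max(0),np.median(t,0))
b=O-.191*ex
plan((b[0],b[1],.136,81.33))
```

```text
tin 583 [ 0.6286143  -0.26045145  0.10041214] [ 0.68925932 -0.20195911  0.1266628 ]
2987 [-193.36707967   -7.70568487  147.08345557] [-155.01285021    5.79951594  160.07939308]
2451 [-192.84150581   -7.60727659  152.00454807] [-155.01285021    5.72927181  160.07939308] [-176.05064362   -0.68360297  153.76605097]
t 8.38 pos [0.5517 0.0927 0.1364] rpy [ 1.7983e+02 -3.0000e-02  8.1280e+01] F [0.7 0.3 0.9] open 0.0937 gf 0.0
(np.float64(0.5625080439586193), np.float64(0.1607825663046148), 0.136, 81.33) -> [0.0689, 0.0003, 0.0005] -0.0008
```

View pics/w2.png

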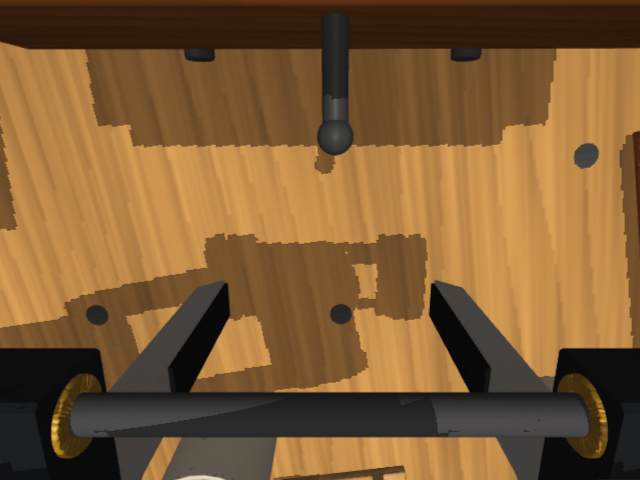

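The wrist view shows the handle bar at (335,137), its posts running back to the panel, nothing else between the fingers and it. I'll move in slowly.

Request:
apply_moves --deltas '[1,0.02,0,0,0,1,0.04,0,0,0,1,0.055,0,0,0,1,0.06,0,0,0,1,0.064,0,0,0,1,0.067,0,0,0,1,0.068,0,0,0,1,0.068,0,0,0]'

```text
time_s: 9.05
position: [0.5608, 0.1602, 0.135]
orientation: [180.0, 0.0, 81.3]
force: [0.1, -1.1, -0.2]
opening: 0.0941
gripper_force: 0.0
```

No contact. Closing on the bar.

Request:
apply_moves --deltas '[0.5,0,0,0,0,0.3,0,0,0,0,0,0,0,0,0,0,0,0,0,0,0,0,0,0,0,0,0,0,0,0,0,0,0,0,0,0,0,0,0,0,0,0,0,0,0,0,0,0,0,0,0,0,0,0,0,0,0,0,0,0]' --squeeze 40

```text
time_s: 10.05
position: [0.5621, 0.1604, 0.1349]
orientation: [179.8, -0.0, 81.3]
force: [9.0, -0.9, -4.6]
opening: 0.0175
gripper_force: 4.2
```

Request:
apply_moves --deltas '[0,0,0,0,0,0,0,0,0,0,0,0,0,0,0]'

```text
time_s: 10.3
position: [0.564, 0.1601, 0.1348]
orientation: [179.6, -0.0, 81.3]
force: [8.7, -0.2, -4.0]
opening: 0.0128
gripper_force: 40.0
```

Request:
apply_moves --deltas '[0,0,0.001,0,0,0,-0.003,0.002,0,0,0,-0.008,0.002,0,0,0,-0.014,0.002,0,0,0,-0.021,0.002,0,0,0,-0.028,0.002,0,0,0,-0.035,0.002,0,0,0,-0.035,0.002,0,0]'

```text
time_s: 10.97
position: [0.5586, 0.1245, 0.1348]
orientation: [179.8, 0.0, 81.3]
force: [4.5, -0.9, -2.2]
opening: 0.0129
gripper_force: 40.0
```

Run:
```python
from h import *
yaw=np.radians(81.33); ex=np.array([np.cos(yaw),np.sin(yaw)]); O=np.array([.5913,.3496])
plan(); c=grab("top"); W=cloud(c); q=np.stack([(W[...,:2]-O)@ex,(W[...,:2]-O)@np.array([-ex[1],ex[0]]),W[...,2]],-1)*1000
m=(q[...,0]<-152)&(q[...,0]>-300)&(abs(abs(q[...,1])-120)<25)&(q[...,2]>156)&(q[...,2]<172)
print(m.sum()); print(np.percentile(q[m],[2,50,98],axis=0).round(1)) if m.sum() else 0
```

```text
t 10.97 pos [0.5586 0.1245 0.1348] rpy [1.7983e+02 2.0000e-02 8.1270e+01] F [ 4.5 -0.9 -2.2] open 0.0129 gf 40.0
0
```

Request:
apply_moves --deltas '[0,-0.005,0,0,0,0,-0.014,0,0,0,0,-0.025,0,0,0,0,-0.037,0,0,0,0,-0.049,0,0,0,0,-0.061,0,0,0,0,-0.073,0,0,0,0,-0.085,0,0,0,0,-0.097,0,0,0,0,-0.109,0,0,0,0,-0.121,0,0,0,0,-0.131,0,0,0,0,-0.14,0,0,0,0,-0.145,0,0,0,0,-0.147,0,0,0,0,-0.147,0,0,0,0,-0.147,0,0,0]'

```text
time_s: 12.43
position: [0.5367, -0.0195, 0.1348]
orientation: [179.8, -0.1, 81.3]
force: [5.6, -0.0, -2.9]
opening: 0.0129
gripper_force: 40.0
```

Run:
```python
from h import *
yaw=np.radians(81.33); ex=np.array([np.cos(yaw),np.sin(yaw)]); O=np.array([.5913,.3496])
plan(); c=grab("top"); W=cloud(c); q=np.stack([(W[...,:2]-O)@ex,(W[...,:2]-O)@np.array([-ex[1],ex[0]]),W[...,2]],-1)*1000
m=(q[...,0]<-152)&(q[...,0]>-350)&(abs(abs(q[...,1])-120)<25)&(q[...,2]>152)&(q[...,2]<176)
print(m.sum()); print(np.percentile(q[m],[2,50,98],axis=0).round(1)) if m.sum() else 0
save(c,"top2.png")
```

```text
t 12.43 pos [ 0.5367 -0.0195  0.1348] rpy [ 1.7981e+02 -5.0000e-02  8.1320e+01] F [ 5.6 -0.  -2.9] open 0.0129 gf 40.0
0
```

View pics/top2.png

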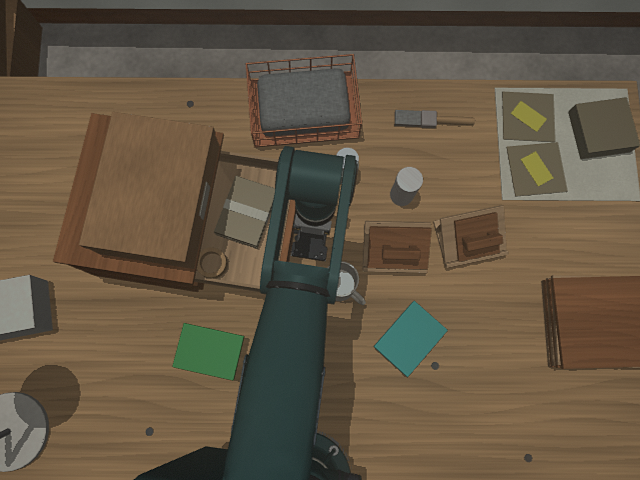

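The drawer is following the pull. The stack shows at (246,210), the tape roll at (214,265), and the tin stands clear at (408,185). I'll pull the last millimetres to the stop.

Request:
apply_moves --deltas '[0,-0.003,0,0,0,0,-0.006,0,0,0,0,-0.008,0,0,0,0,-0.01,0,0,0,0,-0.01,0,0,0,0,-0.01,0,0,0]'

```text
time_s: 12.98
position: [0.5354, -0.0281, 0.1348]
orientation: [179.8, -0.2, 81.4]
force: [5.7, 3.0, -3.2]
opening: 0.0126
gripper_force: 40.0
```

Request:
apply_moves --deltas '[0,-0.002,0,0,0,0,-0.004,0,0,0,0,-0.005,0,0,0,0,-0.005,0,0,0]'

```text
time_s: 13.32
position: [0.5354, -0.0282, 0.1347]
orientation: [179.8, -0.7, 81.5]
force: [8.7, 13.3, -3.5]
opening: 0.0129
gripper_force: 40.0
```

Request:
apply_moves --deltas '[0,0.003,0,0,0,0,0.004,0,0,0,0.5,0.004,0,0,0,1,0.004,0,0,0,1,0.004,0,0,0,1,0.004,0,0,0,1,0.004,0,0,0,1,0.004,0,0,0,1,0.004,0,0,0,1,0.004,0,-0.03,0,1,0.004,0,-0.065,0,1,0.004,0,-0.1,0,1,0.004,0,-0.13,0,1,0.004,0,-0.13,0,1,0.004,0,-0.13,0]'

```text
time_s: 14.57
position: [0.5346, -0.0308, 0.2674]
orientation: [179.7, 0.0, 81.3]
force: [0.5, -1.2, -0.3]
opening: 0.093
gripper_force: 0.0
```

Run:
```python
from h import *
plan((.47,-.211,.26,0))
d=np.load("top0.npz")
for n in ["top","wrist"]:
    c=grab(n); W=cloud(c); save(c,n+"3.png"); np.savez(n+"3.npz",W=W,px=c["pixels"],T=c["T"])
    print(n)
    px=c["pixels"].astype(int)
    m=((W[...,2]>.113)&(W[...,2]<.127)&(W[...,1]>-.02)&(W[...,1]<.25)&(abs(W[...,0]-.58)<.2)).astype(np.uint8)
    k,L,S,C=cv2.connectedComponentsWithStats(cv2.morphologyEx(m,cv2.MORPH_OPEN,np.ones((3,3),np.uint8)))
    for i in range(1,k):
        if S[i,4]>150:
            Q=W[L==i]; r=cv2.minAreaRect((Q[:,:2]*1000).astype(np.float32)); print(C[i].round(),S[i,4],Q[:,2].mean().round(4),r,px[L==i].mean(0).round())
```

```text
t 14.57 pos [ 0.5346 -0.0308  0.2674] rpy [179.69   0.    81.32] F [ 0.5 -1.2 -0.3] open 0.093 gf 0.0
(0.47, -0.211, 0.26, 0) -> [-0.1879, -0.0367, 0.0072] 1.4194
top
[247. 212.] 2495 0.1198 ((583.16064453125, 128.10568237304688), (101.21434783935547, 141.0895538330078), 72.63175964355469) [117. 111.  94.]
wrist
[138.  67.] 1061 0.1201 ((413.74896240234375, 106.69737243652344), (93.89068603515625, 4.325064182281494), 83.01289367675781) [54. 39. 24.]
[368.  39.] 15187 0.1196 ((578.146240234375, 107.52342224121094), (63.18903350830078, 139.00439453125), 71.98784637451172) [188. 171. 134.]
[523.  67.] 1064 0.1202 ((690.4478149414062, 64.61666107177734), (92.91040802001953, 1.9142638444900513), 81.3533706665039) [52. 38. 24.]
```

Request:
apply_moves --deltas '[1,-0.1,-0.02,0,0.7,1,-0.1879,-0.0367,0,1.4194,1,-0.1879,-0.0367,0,1.4194,1,-0.1879,-0.0367,0,1.4194,1,-0.1879,-0.0367,0,1.4194,1,-0.1879,-0.0367,0,1.4194,1,-0.1879,-0.0367,0,1.4194,1,-0.1879,-0.0367,0,1.4194,1,-0.1879,-0.0367,0,1.4194,1,-0.1879,-0.0367,0,1.4194,1,-0.1879,-0.0367,0,1.4194,1,-0.1879,-0.0367,0,1.4194,1,-0.1879,-0.0367,0,1.4194,1,-0.1879,-0.0367,0,1.4194,1,-0.1879,-0.0367,0,1.4194,1,-0.1879,-0.0367,0,1.4194]'

```text
time_s: 16.0
position: [0.4687, -0.2106, 0.264]
orientation: [-180.0, 0.1, 0.0]
force: [1.3, -0.3, -0.4]
opening: 0.0937
gripper_force: 0.0
```

Run:
```python
from h import *
plan()
c=grab("wrist"); save(c,"w4.png"); W=cloud(c); np.savez("w4.npz",W=W,px=c["pixels"],T=c["T"])
m=(abs(W[...,0]-.51)<.08)&(abs(W[...,1]+.21)<.085)&(W[...,2]>.02)&(W[...,2]<.12)
# heights along local normal of the plate: n=(-s,0,c)
s,co=np.sin(np.radians(32)),np.cos(np.radians(32))
h=-s*W[...,0]+co*W[...,2]; u=co*W[...,0]+s*W[...,2]
hh=h[m]; H,e=np.histogram(hh,bins=60); print([(round(e[i],4),int(H[i])) for i in range(60) if H[i]>200])
```

```text
t 16.0 pos [ 0.4687 -0.2106  0.264 ] rpy [-1.7995e+02  7.0000e-02  5.0000e-02] F [ 1.3 -0.3 -0.4] open 0.0937 gf 0.0
[(np.float64(-0.2289), 212), (np.float64(-0.2278), 866), (np.float64(-0.2267), 1480), (np.float64(-0.2255), 629), (np.float64(-0.22), 217), (np.float64(-0.2189), 532), (np.float64(-0.2178), 339), (np.float64(-0.2167), 309), (np.float64(-0.2156), 2268), (np.float64(-0.2145), 5520), (np.float64(-0.2134), 2174), (np.float64(-0.1737), 482), (np.float64(-0.1726), 1028), (np.float64(-0.1714), 243)]
```

View pics/w4.png

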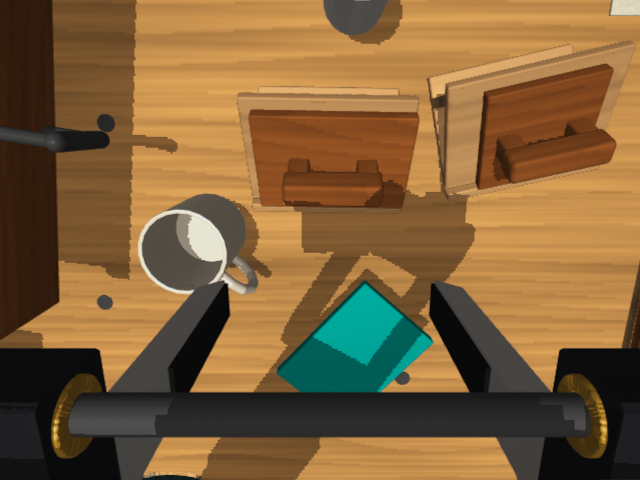

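The wrist view shows the press board at (333,160) on its rest, the bar at (332,187), the small board at (545,125), and the mug at (185,250). The plate and bar heights match the given thicknesses.

Run:
```python
from h import *
s,co=np.sin(np.radians(32)),np.cos(np.radians(32))
for f in ["w4","top3","top0","scene0"]:
    W=np.load(f+".npz")["W"]
    h=-s*W[...,0]+co*W[...,2]; u=co*W[...,0]+s*W[...,2]
    reg=(abs(W[...,0]-.51)<.08)&(abs(W[...,1]+.21)<.085)&(W[...,2]>.02)&(W[...,2]<.12)
    for nm,h0 in [("bar",-.1725),("plate",-.2145)]:
        m=reg&(abs(h-h0)<.003)
        m=cv2.morphologyEx(m.astype(np.uint8),cv2.MORPH_OPEN,np.ones((3,3)))>0
        if m.sum()<30: continue
        r=cv2.minAreaRect((np.stack([u[m],W[...,1][m]],-1)*1000).astype(np.float32))
        U,Y=r[0]; hm=np.median(h[m])*1000
        print(f,nm,m.sum(),np.round(r[0],1),np.round(r[1],1),round(r[2],2),"h",hm.round(1),"top centre world",round(co*U-s*hm,1),round(Y,1),round(s*U+co*hm,1))
```

```text
w4 bar 1978 [ 468.8 -213.7] [83.5 22. ] 89.61 h -172.3 top centre world 488.9 -213.7 102.4
w4 plate 10323 [ 467.3 -213.8] [140.8 104.4] 88.71 h -214.0 top centre world 509.7 -213.8 66.2
top3 bar 127 [ 468.6 -226.2] [54. 19.] 86.61 h -172.4 top centre world 488.8 -226.2 102.1
top3 plate 629 [ 468.  -212.1] [ 99.2 139.6] 0.33 h -214.1 top centre world 510.3 -212.1 66.4
top0 bar 90 [ 468.8 -211.3] [81.6 20.9] 88.29 h -172.7 top centre world 489.1 -211.3 102.0
top0 plate 660 [ 469.  -213.2] [143.9 101.1] 82.79 h -214.2 top centre world 511.2 -213.2 66.9
scene0 bar 120 [ 468.3 -210.9] [22.  83.4] 0.17 h -172.4 top centre world 488.6 -210.9 102.0
scene0 plate 576 [ 468.4 -213. ] [104.6 142. ] 2.46 h -214.3 top centre world 510.8 -213.0 66.5
```

```bash
python3 -c "
from h import *
plan((.495,-.2128,.15,0),(.495,-.2128,.0728,0))"
```

```text
t 16.05 pos [ 0.4688 -0.2107  0.2643] rpy [-1.7997e+02  4.0000e-02  4.0000e-02] F [-0.4 -0.3 -0.4] open 0.0939 gf 0.0
(0.495, -0.2128, 0.15, 0) -> [0.0262, 0.0022, 0.1142] 0.0007
(0.495, -0.2128, 0.0728, 0) -> [0.0263, 0.0022, 0.1914] 0.0007
```

Request:
apply_moves --deltas '[1,0.0262,0.0022,0.03,0,1,0.0262,0.0022,0.065,0,1,0.0262,0.0022,0.1,0,1,0.0262,0.0022,0.125,0,1,0.0262,0.0022,0.125,0,1,0.0262,0.0022,0.125,0,1,0.0262,0.0022,0.145,0,1,0.0262,0.0022,0.165,0,1,0.0262,0.0022,0.182,0,1,0.0262,0.0022,0.1914,0,1,0.0262,0.0022,0.1914,0,1,0.0262,0.0022,0.1914,0,1,0.0262,0.0022,0.1914,0]' --squeeze 12

```text
time_s: 17.13
position: [0.4966, -0.2137, 0.0757]
orientation: [179.9, -0.2, 0.0]
force: [-0.2, 0.2, 0.3]
opening: 0.0941
gripper_force: 0.0
```

Request:
apply_moves --deltas '[0.8,0,0,0,0,0.75,0,0,0,0,0.75,0,0,0,0,0.75,0,0,0,0,0.75,0,0,0,0]' --squeeze 12

```text
time_s: 17.55
position: [0.496, -0.2134, 0.0749]
orientation: [179.9, -0.1, -0.0]
force: [-0.5, -0.3, 5.9]
opening: 0.0841
gripper_force: 12.0
```

Request:
apply_moves --deltas '[0.75,0,0,-0.004,0,0.75,0,0,-0.01,0,0.75,0,0,-0.018,0,0.75,0,0,-0.028,0,0.75,0,0,-0.04,0,0.75,0,0,-0.055,0,0.75,0,0,-0.07,0,0.75,0,0,-0.085,0,0.75,0,0,-0.1,0,0.75,0,0,-0.1,0,0.75,0,0,-0.1,0,0.75,0,0,-0.1,0]'

```text
time_s: 18.55
position: [0.4948, -0.2128, 0.1728]
orientation: [-180.0, 0.1, 0.0]
force: [-0.2, -0.1, -3.2]
opening: 0.0838
gripper_force: 12.0
```

```bash
cat >> h.py <<'E'
def tilt(c):
    # board seen by the wrist camera, in tool frame: fit plate plane
    v,u=np.mgrid[:480,:640]; d=c["depth"]
    P=np.stack([(u-c["cx"])/c["fx"]*d,-(v-c["cy"])/c["fy"]*d,-d],-1); M=np.array(c["mount"]); Q=P@M[:3,:3].T+M[:3,3]
    m=(d>0)&(abs(Q[...,1])<.066)&(Q[...,2]>-.0)&(Q[...,2]<.06)&(Q[...,0]>.014)&(Q[...,0]<.06)
    q=Q[m]; return q
E
python3 - <<'E'
from h import *
plan(); c=grab("wrist"); save(c,"w5.png"); q=tilt(c); print(len(q))
for x in np.arange(.015,.06,.005):
    k=abs(q[:,0]-x)<.0015; print(round(x,3),k.sum(),np.median(q[k,2]).round(4) if k.any() else None, np.ptp(q[k,1]).round(3) if k.any() else None)
E
```

```text
t 18.55 pos [ 0.4948 -0.2128  0.1728] rpy [-1.7997e+02  5.0000e-02  0.0000e+00] F [-0.2 -0.1 -3.2] open 0.0838 gf 12.0
5995
0.015 797 0.0078 0.132
0.02 1283 0.0046 0.132
0.025 1495 0.0018 0.132
0.03 83 0.0003 0.112
0.035 0 None None
0.04 0 None None
0.045 0 None None
0.05 0 None None
0.055 0 None None
```

View pics/w5.png

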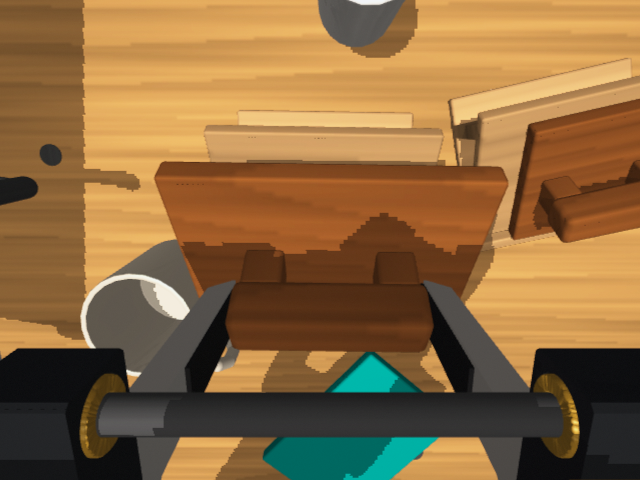

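The board is still tilted about 32° in the grip. I'll set it flat on a free part of the table at about (0.35,-0.43), dragging it slightly so its low edge levels it, then carry it flat.

Run:
```python
from h import *
plan((.33,-.43,.19,0),(.33,-.43,.06,0))
W=np.load("top0.npz")["W"]; m=(W[...,0]>.24)&(W[...,0]<.46)&(W[...,1]<-.34)&(W[...,1]>-.52)
print(m.sum(),(W[...,2][m]>.012).sum(), W[m&(W[...,2]>.012)][:5])
```

```text
t 18.6 pos [ 0.4945 -0.2126  0.1722] rpy [-1.7993e+02  1.1000e-01  1.0000e-02] F [ 0.  -0.1 -4.3] open 0.084 gf 12.0
(0.33, -0.43, 0.19, 0) -> [-0.1646, 0.2174, -0.0178] 0.0001
(0.33, -0.43, 0.06, 0) -> [-0.1643, 0.2175, 0.1122] 0.0001
7180 0 []
```

Request:
apply_moves --deltas '[0.75,-0.006,0.008,-0.0178,0,0.75,-0.018,0.024,-0.0178,0,0.75,-0.033,0.044,-0.0178,0,0.75,-0.05,0.066,-0.0178,0,0.75,-0.067,0.088,-0.0178,0,0.75,-0.084,0.11,-0.0178,0,0.75,-0.101,0.132,-0.0178,0,0.75,-0.118,0.155,-0.0178,0,0.75,-0.134,0.177,-0.0178,0,0.75,-0.149,0.197,-0.0178,0,0.75,-0.16,0.211,-0.01,0,0.75,-0.1645,0.2175,0.01,0,0.75,-0.1645,0.2175,0.03,0,0.75,-0.1645,0.2175,0.05,0,0.75,-0.1645,0.2175,0.07,0,0.75,-0.1645,0.2175,0.09,0,0.75,-0.1645,0.2175,0.105,0,0.75,-0.1645,0.2175,0.112,0,0.75,-0.1645,0.2175,0.112,0,0.75,-0.1645,0.2175,0.112,0]'

```text
time_s: 20.27
position: [0.3305, -0.4301, 0.0608]
orientation: [-179.9, 0.0, 0.0]
force: [-0.5, -0.7, -4.8]
opening: 0.0844
gripper_force: 12.0
```

Request:
apply_moves --deltas '[0.75,0,0,0.007,0,0.75,0.003,0,0.013,0,0.75,0.008,0,0.017,0,0.75,0.014,0,0.019,0,0.75,0.02,0,0.021,0,0.75,0.026,0,0.023,0,0.75,0.032,0,0.025,0,0.75,0.038,0,0.027,0]'

```text
time_s: 20.93
position: [0.3694, -0.4305, 0.0343]
orientation: [180.0, 0.0, 0.0]
force: [-1.7, 0.2, -2.3]
opening: 0.0838
gripper_force: 12.0
```

Contact is light and the board is rotating. I'll continue down.

Request:
apply_moves --deltas '[0.75,0.006,0,0.002,0,0.75,0.012,0,0.004,0,0.75,0.018,0,0.006,0,0.75,0.023,0,0.008,0,0.75,0.026,0,0.01,0,0.75,0.028,0,0.0115,0,0.75,0.028,0,0.0115,0]'

```text
time_s: 21.52
position: [0.3959, -0.4306, 0.0243]
orientation: [-180.0, 0.1, 0.0]
force: [-6.0, 0.4, 5.0]
opening: 0.084
gripper_force: 12.0
```

Run:
```python
from h import *
plan(); c=grab("wrist"); save(c,"w6.png"); W=cloud(c); p,_=pose(c["s"])
m=(abs(W[...,1]-p[1])<.066)&(W[...,2]<.03)&(W[...,0]>p[0]+.014)&(W[...,0]<p[0]+.075); q=W[m]-[p[0],0,0]
for x in np.arange(.015,.075,.005):
    k=abs(q[:,0]-x)<.0015; print(round(x,3),k.sum(),np.median(q[k,2]).round(4) if k.any() else None)
```

```text
t 21.52 pos [ 0.3959 -0.4306  0.0243] rpy [-1.8e+02  1.4e-01  3.0e-02] F [-6.   0.4  5. ] open 0.084 gf 12.0
0.015 1323 0.0116
0.02 1617 0.0117
0.025 1680 0.0117
0.03 1669 0.0117
0.035 1696 0.0116
0.04 1805 0.0117
0.045 2736 0.0063
0.05 1631 -0.0003
0.055 1741 -0.0003
0.06 1636 -0.0003
0.065 1896 -0.0003
0.07 1645 -0.0003
```

The board is now flat on the table, plate top at 11.7 mm. Next I'll measure its offset in the tool frame, and refine the stack pose with edges.

Run:
```python
from h import *
c=grab("wrist"); W=cloud(c); p,r=pose(c["s"]); q=(W-p)@r
m=(W[...,2]>.0085)&(W[...,2]<.015)&(abs(q[...,1])<.09)&(q[...,0]>.012)&(q[...,0]<.08)
Q=q[m]*1000
# front edge: per y-bin max x ; side edges: per x-bin min/max y
yb=np.arange(-60,61,4); fx=np.array([np.percentile(Q[abs(Q[:,1]-y)<2,0],99.5) for y in yb]); print("front edge fit (slope,x at y0)",np.polyfit(yb,fx,1), np.std(fx-np.polyval(np.polyfit(yb,fx,1),yb)))
for x in (16,22,28,34,40):
    k=abs(Q[:,0]-x)<2; print(x,np.percentile(Q[k,1],[.3,99.7]).round(1))
b=(W[...,2]>.05)&(W[...,2]<.058)&(abs(q[...,1])<.05)&(abs(q[...,0])<.03); B=q[b]*1000
print("bar top",b.sum(),B.min(0).round(1),B.max(0).round(1))
# stack from top view: fit edges
W=np.load("top3.npz")["W"]; m=(W[...,2]>.116)&(W[...,2]<.124)&(abs(W[...,0]-.583)<.1)&(abs(W[...,1]-.128)<.09)
m=cv2.morphologyEx(m.astype(np.uint8),cv2.MORPH_OPEN,np.ones((3,3))); k,L,S,C=cv2.connectedComponentsWithStats(m); i=1+S[1:,4].argmax()
P=W[L==i][:,:2]*1000; r=cv2.minAreaRect(P.astype(np.float32)); print(r)
a=np.radians(72.6); ex=np.array([np.cos(a),np.sin(a)]); ey=np.array([-ex[1],ex[0]]); g=P.mean(0); X=(P-g)@ex; Y=(P-g)@ey
yb=np.arange(-55,56,5); res=[]
for f in (1,99):
    e=[np.percentile(X[abs(Y-y)<3],f) for y in yb]; F=np.polyfit(yb,e,1); res.append(F[1]); print("x-edge",F)
xb=np.arange(-38,39,5); ry=[]
for f in (1,99):
    e=[np.percentile(Y[abs(X-x)<3],f) for x in xb]; F=np.polyfit(xb,e,1); ry.append(F[1]); print("y-edge",F)
print("centre",g+ex*np.mean(res)+ey*np.mean(ry))
```

```text
front edge fit (slope,x at y0) [1.21419945e-04 4.49153836e+01] 0.04903081129059005
16 [-68.8  69.3]
22 [-68.7  69.2]
28 [-68.8  69.1]
34 [-68.7  69.3]
40 [-68.7  69.3]
bar top 10582 [-15.7 -49.9 -33.7] [  9.3  50.  -25.7]
((582.77197265625, 127.96732330322266), (99.65751647949219, 140.00950622558594), 72.7406005859375)
x-edge [ -0.15628419 -44.10934378]
x-edge [-3.97351272e-03  4.34576840e+01]
y-edge [-3.99112008e-02 -6.80362256e+01]
y-edge [ 0.10221152 61.7243076 ]
centre [585.06733849 130.61448338]
```

Run:
```python
from h import *
for n in ("top","scene"):
    c=grab(n); W=cloud(c); np.savez(n+"7.npz",W=W,px=c["pixels"],T=c["T"])
    m=(W[...,2]>.112)&(W[...,2]<.128)&(abs(W[...,0]-.583)<.11)&(abs(W[...,1]-.128)<.09)
    m=cv2.morphologyEx(m.astype(np.uint8),cv2.MORPH_OPEN,np.ones((5,5))); k,L,S,C=cv2.connectedComponentsWithStats(m); i=1+S[1:,4].argmax()
    mm=(L==i).astype(np.uint8); cs,_=cv2.findContours(mm,cv2.RETR_EXTERNAL,cv2.CHAIN_APPROX_NONE)
    # contour pixels cast onto z=.120
    q=cs[0][:,0].astype(float); d=np.stack([(q[:,0]-c["cx"])/c["fx"],-(q[:,1]-c["cy"])/c["fy"],-np.ones(len(q))],-1)@c["T"][:3,:3].T
    o=c["T"][:3,3]; P=(o+d*((.12-o[2])/d[:,2])[:,None])[:,:2]*1000
    r=cv2.minAreaRect(P.astype(np.float32)); h=cv2.convexHull(P.astype(np.float32)); M=cv2.moments(h)
    print(n,S[i,4],np.median(W[...,2][L==i]),np.round(r[0],1),np.round(r[1],1),round(r[2],2),"hull centroid",M["m10"]/M["m00"],M["m01"]/M["m00"],"area",M["m00"])
    a=np.radians(r[2]); ex=np.array([np.cos(a),np.sin(a)]); ey=np.array([-ex[1],ex[0]]); X=(P-r[0])@ex; Y=(P-r[0])@ey
    A,B=r[1]; 
    for nm,U,V,s,t in(("x",X,Y,A,B),("y",Y,X,B,A)):
        for sg in(1,-1):
            k=(abs(V)<t/2-8)&(abs(U-sg*s/2)<6); F=np.polyfit(V[k],U[k],1); print(nm,sg,k.sum(),"off",F[1].round(1),"ang",np.degrees(np.arctan(F[0])).round(2))
yaw=np.radians(81.33);ex=np.array([np.cos(yaw),np.sin(yaw)]); O=np.array([.5913,.3496])
W=np.load("top7.npz")["W"]; q=np.stack([(W[...,:2]-O)@ex,(W[...,:2]-O)@np.array([-ex[1],ex[0]]),W[...,2]],-1)*1000
m=(q[...,0]<-290)&(q[...,0]>-350)&(abs(q[...,1])<130)&(q[...,2]>158)&(q[...,2]<170); print("panel top",m.sum(),np.percentile(q[m],[2,50,98],axis=0).round(1))
m=(W[...,2]>.1)&(W[...,2]<.13)&(abs(W[...,0]-.66)<.06)&(abs(W[...,1]+.235)<.06);print("tin",W[m].mean(0))
plan()
```

```text
top 2699 0.11969830108250568 [581.6 127.1] [101.5 140.8] 71.42 hull centroid 582.4378594893866 126.32323962141288 area 13898.980397518724
x 1 51 off 49.2 ang -0.77
x -1 52 off -49.3 ang -0.47
y 1 35 off 68.1 ang -0.55
y -1 36 off -68.9 ang 1.73
scene 2150 0.11856437807981768 [582.4 126.5] [ 99.1 138.1] 71.62 hull centroid 583.4890266732609 122.72815483219586 area 12438.492964085774
x 1 17 off 43.5 ang -5.67
x -1 49 off -48.2 ang -0.09
y 1 31 off 67.7 ang -0.58
y -1 36 off -67.8 ang -0.27
panel top 829 [[-333.2 -122.9  159. ]
 [-326.     3.5  163.7]
 [-318.6  124.3  167.9]]
tin [ 0.6567346  -0.23035759  0.11820686]
t 21.72 pos [ 0.396  -0.4306  0.0243] rpy [-1.8e+02  8.0e-02  2.0e-02] F [-4.8  1.7  4.2] open 0.0839 gf 12.0
```

Request:
apply_moves --deltas '[0.75,0,0,0,0,0.75,0,0,0,0,0.75,0,0,-0.003,0,0.75,0,0,-0.01,0,0.75,0,0,-0.02,0,0.75,0,0,-0.035,0,0.75,0,0,-0.055,0,0.75,0,0,-0.08,0,0.75,0,0,-0.105,0,0.75,0,0,-0.13,0,0.75,0,0,-0.155,0,0.75,0,0,-0.18,0,0.75,0,0,-0.2,0,0.75,0,0,-0.215,0,0.75,0,0,-0.225,0,0.75,0,0,-0.225,0,0.75,0,0,-0.225,0]' --squeeze 25

```text
time_s: 23.13
position: [0.397, -0.4305, 0.248]
orientation: [180.0, -0.0, 0.0]
force: [0.6, 0.6, -3.7]
opening: 0.0835
gripper_force: 25.0
```

```bash
cat > b.py <<'E'
from h import *
def board():
    c=grab("wrist"); v,u=np.mgrid[:480,:640]; d=c["depth"]
    P=np.stack([(u-c["cx"])/c["fx"]*d,-(v-c["cy"])/c["fy"]*d,-d],-1); M=np.array(c["mount"]); q=(P@M[:3,:3].T+M[:3,3])*1000
    m=(d>0)&(abs(q[...,1])<74)&(q[...,2]>-2)&(q[...,2]<30)&(q[...,0]>13)&(q[...,0]<60); Q=q[m]
    A=np.c_[Q[:,:2],np.ones(len(Q))]
    for _ in range(3):
        f=np.linalg.lstsq(A,Q[:,2],rcond=None)[0]; k=abs(A@f-Q[:,2])<2; Q,A=Q[k],A[k]
    print("plane slopes deg",np.degrees(np.arctan(f[:2])).round(2),"z0",f[2].round(1),len(Q))
    yb=np.arange(-60,61,4); fx=[np.percentile(Q[abs(Q[:,1]-y)<2,0],99.5) for y in yb]; print("front edge",np.polyfit(yb,fx,1).round(4),"y",np.percentile(Q[:,1],[.3,99.7]).round(1))
E
python3 -c "
from b import *
board(); plan((.5834,.1308,.249,72),(.5834,.1308,.1443,72))"
```

```text
plane slopes deg [0.28 0.  ] z0 12.5 18767
front edge [ 0.     44.9682] y [-68.7  69.2]
t 23.18 pos [ 0.3966 -0.4302  0.2468] rpy [-1.7992e+02  4.0000e-02  1.0000e-02] F [ 0.1  0.1 -4.4] open 0.0839 gf 25.0
(0.5834, 0.1308, 0.249, 72) -> [0.1869, -0.5609, -0.0016] -1.2564
(0.5834, 0.1308, 0.1443, 72) -> [0.187, -0.5608, 0.1031] -1.2564
```

Request:
apply_moves --deltas '[0.75,0.003,-0.01,-0.002,-0.02,0.75,0.01,-0.03,-0.002,-0.06,0.75,0.02,-0.06,-0.002,-0.13,0.75,0.03,-0.09,-0.002,-0.2,0.75,0.0406,-0.122,-0.002,-0.27,0.75,0.0513,-0.154,-0.002,-0.34,0.75,0.062,-0.186,-0.002,-0.41,0.75,0.0727,-0.218,-0.002,-0.48,0.75,0.0833,-0.25,-0.002,-0.55,0.75,0.094,-0.282,-0.002,-0.62,0.75,0.1047,-0.314,-0.002,-0.69,0.75,0.1153,-0.346,-0.002,-0.77,0.75,0.126,-0.378,-0.002,-0.84,0.75,0.1367,-0.41,-0.002,-0.91,0.75,0.147,-0.441,-0.002,-0.98,0.75,0.157,-0.471,-0.002,-1.05,0.75,0.166,-0.498,-0.002,-1.11,0.75,0.174,-0.522,-0.002,-1.17,0.75,0.181,-0.543,-0.002,-1.22,0.75,0.187,-0.5609,-0.002,-1.2564]'

```text
time_s: 24.85
position: [0.5828, 0.133, 0.2481]
orientation: [-179.8, 0.0, 72.3]
force: [0.9, -0.2, -4.5]
opening: 0.0839
gripper_force: 25.0
```

Request:
apply_moves --deltas '[0.75,0,0,0,0,0.75,0,0,0,0,0.75,0,0,0,0]'

```text
time_s: 25.1
position: [0.5828, 0.1304, 0.2488]
orientation: [-179.9, 0.1, 72.0]
force: [-0.4, -0.4, -3.7]
opening: 0.0837
gripper_force: 25.0
```

```bash
python3 -c "
from b import *
board(); plan((.5834,.1308,.16,72),(.5834,.1308,.1443,72))"
```

```text
plane slopes deg [ 0.33 -0.05] z0 12.4 19093
front edge [-4.00000e-04  4.55342e+01] y [-69.6  68.4]
t 25.15 pos [0.583  0.13   0.2492] rpy [-1.7992e+02  5.0000e-02  7.1970e+01] F [ 0.  -0.4 -4. ] open 0.0838 gf 25.0
(0.5834, 0.1308, 0.16, 72) -> [0.001, 0.0003, 0.0892] -0.0006
(0.5834, 0.1308, 0.1443, 72) -> [0.001, 0.0003, 0.1049] -0.0006
```

Request:
apply_moves --deltas '[0.75,0.0005,0,0.01,0,0.75,0.0005,0,0.025,0,0.75,0.0005,0,0.04,0,0.75,0.0005,0,0.055,0,0.75,0.0005,0,0.068,0,0.75,0.0005,0,0.08,0,0.75,0.0005,0,0.088,0,0.75,0.0005,0,0.093,0,0.75,0.0005,0,0.096,0,0.75,0.0005,0,0.098,0,0.75,0.0005,0,0.098,0,0.75,0.0005,0,0.098,0]'

```text
time_s: 26.15
position: [0.5842, 0.131, 0.1526]
orientation: [179.9, -0.0, 72.0]
force: [-0.7, 1.2, -4.0]
opening: 0.0838
gripper_force: 25.0
```

Run:
```python
from b import *
board(); plan((.5834,.1308,.1443,72))
c=grab("wrist"); save(c,"w8.png"); c=grab("top"); save(c,"top8.png")
```

```text
plane slopes deg [-0.43 -0.03] z0 12.7 9800
front edge [ 0.164  30.2269] y [-68.5  68.5]
t 26.2 pos [0.5843 0.131  0.1528] rpy [ 1.7992e+02 -4.0000e-02  7.1990e+01] F [-0.1 -0.  -3.8] open 0.0839 gf 25.0
(0.5834, 0.1308, 0.1443, 72) -> [-0.0005, -0.0008, 0.0085] -0.0001
```

View pics/w8.png

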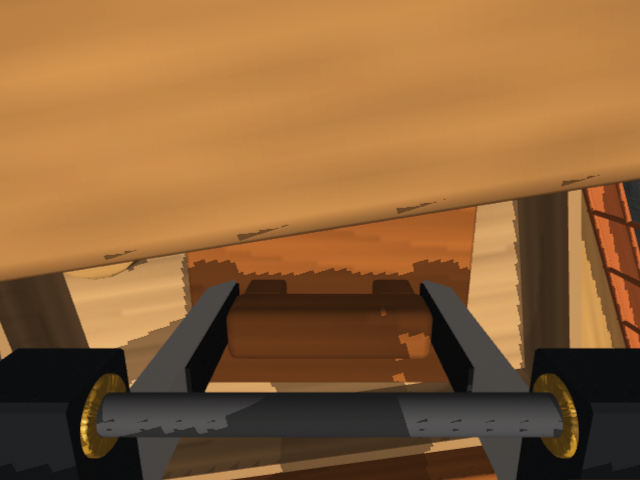

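The board hangs level over the stack, with its handle at (330,325) and the box edge crossing the upper half of the view. I'll lower it the last 8 mm slowly.

Request:
apply_moves --deltas '[0.75,0,-0.0005,0.002,0,0.75,-0.0005,-0.0005,0.004,0,0.75,-0.0005,-0.0005,0.0055,0,0.75,-0.0005,-0.0005,0.007,0,0.75,-0.0005,-0.0005,0.008,0,0.75,-0.0005,-0.0005,0.0085,0,0.75,-0.0005,-0.0005,0.0085,0,0.75,-0.0005,-0.0005,0.0085,0]'

```text
time_s: 26.97
position: [0.5831, 0.1307, 0.1443]
orientation: [180.0, -0.0, 72.0]
force: [-2.3, 0.7, 2.1]
opening: 0.084
gripper_force: 25.0
```

Request:
apply_moves --deltas '[0.9,0,0,0,0,1,0,0,0,0,1,0,0,0,0,1,0,0,0,0,1,0,0,0,0,1,0,0,-0.01,0,1,0,0,-0.03,0,1,0,0,-0.06,0,1,0,0,-0.095,0,1,0,0,-0.13,0,1,-0.03,0,-0.15,0,1,-0.065,0,-0.15,0,1,-0.1,0,-0.15,0,1,-0.135,0,-0.15,0,1,-0.17,0,-0.15,0,1,-0.2,0,-0.15,0,1,-0.23,0,-0.15,0,1,-0.25,0,-0.15,0,1,-0.25,0,-0.15,0,1,-0.25,0,-0.15,0]'

```text
time_s: 28.63
position: [0.5058, -0.1078, 0.2942]
orientation: [179.9, -0.0, 71.9]
force: [0.6, 0.2, 0.4]
opening: 0.094
gripper_force: 0.0
```

Run:
```python
from h import *
plan(); c=grab("wrist"); save(c,"w9.png"); W=cloud(c)
for n in("top","scene"):
    c=grab(n); W=cloud(c); save(c,n+"9.png")
    m=(W[...,2]>.127)&(W[...,2]<.137)&(abs(W[...,0]-.583)<.11)&(abs(W[...,1]-.128)<.09)
    m=cv2.morphologyEx(m.astype(np.uint8),cv2.MORPH_CLOSE,np.ones((5,5)));m=cv2.morphologyEx(m,cv2.MORPH_OPEN,np.ones((5,5))); k,L,S,C=cv2.connectedComponentsWithStats(m); i=1+S[1:,4].argmax()
    Q=W[L==i]; r=cv2.minAreaRect((Q[:,:2]*1000).astype(np.float32)); print(n,S[i,4],np.nanmedian(Q[:,2]),r)
    # remaining visible stack rim
    m=(W[...,2]>.112)&(W[...,2]<.124)&(abs(W[...,0]-.583)<.1)&(abs(W[...,1]-.128)<.08); print("rim px",m.sum())
    m=(W[...,2]>.1)&(W[...,2]<.13)&(abs(W[...,0]-.66)<.06)&(abs(W[...,1]+.235)<.06);print("tin",W[m].mean(0) if m.any() else None)
    if n=="top": cv2.imwrite("pics/c9.png",cv2.resize(c["pixels"][130:310,190:460,::-1],None,fx=2.8,fy=2.8,interpolation=cv2.INTER_CUBIC))
```

```text
t 28.63 pos [ 0.5058 -0.1078  0.2942] rpy [ 1.7993e+02 -4.0000e-02  7.1870e+01] F [0.6 0.2 0.4] open 0.094 gf 0.0
top 2320 0.13183440732328866 ((580.0831909179688, 128.21258544921875), (99.3414077758789, 141.27874755859375), 71.66822052001953)
rim px 134
tin None
scene 1857 0.13068674605272568 ((578.5692749023438, 125.28971862792969), (96.71920013427734, 141.05751037597656), 73.35997772216797)
rim px 53
tin [ 0.65848511 -0.22799408  0.1168474 ]
```

View pics/w9.png

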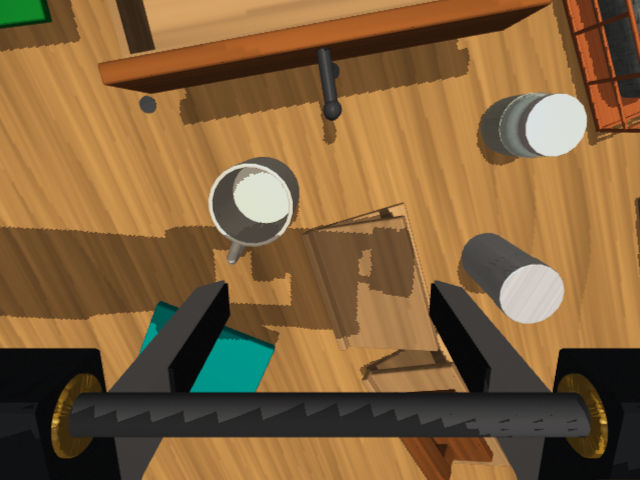

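Request:
apply_moves --deltas '[1,0.03,0,-0.02,0,1,0.065,0,-0.03,0,1,0.1,0,-0.03,0,1,0.12,0,-0.03,0,1,0.12,0,-0.03,0,1,0.12,0,-0.03,0,1,0.12,0,-0.03,0,1,0.12,0,-0.03,0]'

```text
time_s: 29.45
position: [0.5427, 0.0064, 0.3233]
orientation: [-180.0, 0.0, 72.0]
force: [-0.2, -0.1, 0.5]
opening: 0.0939
gripper_force: 0.0
```

Run:
```python
from h import *
plan(); c=grab("wrist"); W=cloud(c)
a=np.radians(72); ex=np.array([np.cos(a),np.sin(a)]); ey=np.array([-ex[1],ex[0]]); o=np.array([.582,.127])
q=np.stack([(W[...,:2]-o)@ex,(W[...,:2]-o)@ey,W[...,2]],-1)*1000
reg=(abs(q[...,0])<70)&(abs(q[...,1])<85)
for nm,lo,hi in(("plate top",129,135),("plate side",122,127),("stack",97,117)):
    m=reg&(q[...,2]>lo)&(q[...,2]<hi); Q=q[m]; print(nm,m.sum(),Q.min(0).round(1),Q.max(0).round(1) )
    if len(Q)<50: continue
    fx=[];yb=np.arange(-60,61,10)
    for y in yb:
        k=abs(Q[:,1]-y)<4; fx.append(np.percentile(Q[k,0],[3,97]).round(1) if k.sum()>8 else (None,None))
    print(" near edge by y",[str(f[0]) for f in fx]," far",[str(f[1]) for f in fx])
    for x in (-40,-20,0,20,40):
        k=abs(Q[:,0]-x)<4; print("  y at x",x,np.percentile(Q[k,1],[1,99]).round(1) if k.sum()>8 else None,end=";")
    print()
```

```text
t 29.45 pos [0.5427 0.0064 0.3233] rpy [-1.7999e+02  2.0000e-02  7.1960e+01] F [-0.2 -0.1  0.5] open 0.0939 gf 0.0
plate top 17615 [-50.5 -69.6 129. ] [ 49.   70.6 134.7]
 near edge by y ['-48.0', '-47.3', '-48.0', '-48.3', '-48.0', '-48.4', '-47.9', '-48.4', '-47.9', '-48.2', '-47.9', '-47.1', '-47.9']  far ['45.9', '46.0', '46.8', '46.8', '46.8', '46.8', '46.8', '46.8', '46.8', '46.8', '46.8', '46.1', '46.1']
  y at x -40 [-67.8  68.5];  y at x -20 [-67.6  68.7];  y at x 0 [-68.5  69.8];  y at x 20 [-68.   68.7];  y at x 40 [-67.7  68.6];Traceback (most recent call last):
  File "<stdin>", line 7, in <module>
    return umr_minimum(a, axis, None, out, keepdims, initial, where)
ValueError: zero-size array to reduction operation minimum which has no identity
```

```bash
python3 -c "
from h import *
print(sign_off())"
```

```text
the job is handed in; nothing more can be done
None
```

I've handed the job in, without seeing a verdict: the tin stands upright at about (0.66, -0.23), the drawer is out at its stop, and the press board lies flat and square on the tile stack, about 1 mm from the stack's measured centre.

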